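# Raise the ferrite-rod aerial on its braked turntable

## Robot

A 6-joint arm with a two-finger parallel gripper is mounted at the origin on the work surface. World frame = base frame: x ahead of the robot, y to its left, z up, the work surface at z = 0. Lengths are in m, angles in rad, forces in N, time in s.
With the tool pointing down it reaches from about 0.325 to 0.85 m from the base axis. Payload 15.5 kg.
Tool frame: the origin (TCP) lies on the front face of the gripper's body, between the roots of the fingers; the fingertips stand 78 mm ahead of it and the grasp point (between the pads) lies 60 mm ahead of it (tcp_to_tips is the z of the fingertips in the tool frame, in m); z points along the fingers, y is the line along which they close (so a half turn about z gives the same grasp; the last joint's range is limited). The gripper opens to 91 mm and grips with 3 to 60 N. Pads are 32 mm wide; open, the fingers measure 118 mm over their backs; the gripper's body (76 mm by 178 mm) begins 60 mm behind the grasp point.
Start: joints at [1.036, 0.494, 1.345, -0, 1.302, -0.096], TCP at [0.266, 0.566, 0.292] pointing down, gripper open.
Joint ranges: [-2.91, 2.91], [-0.82, 2.16], [0.22, 2.67], [-1.22, 4.37], [0.12, 2.79], [-3.08, 3.08]. Speed limits (rad/s): [1.89, 1.89, 2.57, 3.01, 3.01, 3.01].

## Interface

Orientations are given as a unit quaternion [x, y, z, w].
In Python, from station import * gives the robot as it stands. Calls block until the motion is done:
- reach(position, orientation): joint-space move of the TCP to a pose.
- move_l(position, orientation=None, feed=0.15, contact_N=None): straight line of the TCP; orientation=None keeps the orientation; feed is the mean speed in m/s. With contact_N (N) it stops when the force on the tool has changed by that much, and returns True; else False.
- set_joints(angles): joint-space move.
- ungrasp() and grab(grasp_force=None): open the fingers fully, or close them until they stop; grasp_force is the grip in N (None keeps the last).
- pause(seconds).
- solve_ik(position, orientation): joint angles nearest the present ones, or None.
- capture(name): name is "scene" or "top" or "wrist"; returns the picture (420x560x3 uint8, blue, green, red); there is no depth.
- camera_model(name): a dict with "K" (3x3 intrinsics, pixels), "cam_to_world" (4x4, takes a point from camera to world coordinates). Camera axes: x right, y down, z forward; pixel columns grow to the right and rows downward; lengths in m; the calibration is good to about 2 mm. A picture is of the moment at which its call begins: read the wrist's pose just before it. camera_model takes no time and is no camera call; for the wrist camera it gives the pose at the moment of the call.
A pose or a line that the arm cannot do raises Unreachable and nothing moves.
- finish_job(): hands the job in; it is judged then, once.
Trained networks look in the newest picture that a camera, given by its name, has taken for a name from the list of things; names that differ only in an ending like _2 or _b are one class to them, and where a whole thing is asked for, a point or a joint stands for the part that bears it (a point fixed in the world has none). Each returns a list of dicts, best first, with "conf" (0 to 1); they miss things now and then, are a little off and sometimes report something else, mostly with a low value. They report only what shows in the picture. A call takes as long as a camera call.
- search_frame(camera, thing): "at" ([x, y, z] in m, in world coordinates, good to about 4 mm: the middle of the surface that is visible of it).
- masks_of(camera, thing): "mask" (420x560 bool, what is visible of it).
Readings, each from a call of its own:
- get_time_s(): time.
- get_qpos(): joint angles.
- get_qvel(): joint speeds.
- get_joint_efforts(): joint torques, N m.
- get_ee_pos(): TCP position.
- get_tcp_rot(): TCP orientation.
- get_ft_force(): force on the tool from outside, world axes, zero at the start.
- get_wrist_torque(): the same for the moment, N m.
- get_gripper_width(): finger opening in m.
- get_grip_force(): force on a finger pad.
Only numpy, scipy, OpenCV 4.12 (cv2) and the standard library are available. Lean on these libraries where they do the work, as an engineer would, in place of code of your own. Each camera call takes 0.05 s, during which the arm holds its last target. There are 200 camera calls.

## Task

Raise the direction-finding aerial: push the turntable's red brake lever fully down so that it locks, draw the mast straight up by the black rod across its top until the brass button clicks out, let go, then flick the brake lever back up clear of the turntable so that the aerial can swing freely again. The aerial must stay on the heading it has now throughout, and leave the other things on the desk where they are.

Things in the scene. Friction and masses are not known exactly. Their poses are not given: they have to be found in the camera images.
- stand: Green cast base of the aerial stand, fixed to the desk: a disc 190 mm across, 14 mm thick, with a 70 mm wide tongue that reaches 135 mm from the axis towards its own -x. Origin: on the desk, on the turntable's upright axis; z up. The brake lever points from the axis towards the stand's own -x.
- brake_hinge (a point): Hinge pin of the brake lever, fixed on the stand: 62 mm from the turntable axis towards the stand's -x, 70 mm above the desk; the hinge runs along the stand's y. A forked bracket, 46 mm wide over the pin ends and 90 mm high, carries it and spans 50 to 125 mm from the turntable axis.
- brake (a joint): Brake lever, rad. 0 = level, -0.06 = fully down on its stop (over centre: locked, stays by itself), positive = tread raised, 0.85 = upper stop. The shoe bites the turntable below about 0.4 and is clear above. Stiff: it stays at whatever angle it is left. About 8 N on the tread pushes it home or lifts it out of lock. Starts raised, at 0.68 to 0.8.
- tread (a point): Middle (also of its thickness) of the red tread at the lever's free end, 115 mm from the hinge. Tread: 42 mm along the lever (point's x; +x points to the hinge), 24 mm wide (y), 12 mm thick (z). Behind it the lever is a bar 12 mm wide, 8 mm thick. Locked, this point is 63 mm above bare desk and the tread's end 31 mm clear of the bracket.
- turntable (a joint): Heading of the aluminium turntable (160 mm across, top 28 mm above the desk) about its upright axis relative to the stand, rad, counter-clockwise from above. It turns almost freely (0.04 N m) unless the brake is locked (then it holds against about 0.7 N m).
- pointer (a point): Outer end of the red pointer on the turntable's rim, 80 mm from the axis; shows the heading. It sits at right angles to the rod, on the side of the lock button.
- tube_top (a point): Top centre of the fixed-length steel outer mast tube that stands on the turntable: 32 mm across, top 163 mm above the desk. The button's hole is 23 mm below this.
- mast (a joint): How far the inner mast tube is drawn up, m: 0 = right down, 0.081 = upper stop; starts at 0 to 0.012. The button clicks out at 0.0785 to 0.081, after which the mast rests on it at about 0.078. The mast with rod weighs 0.3 to 0.5 kg and slides back down if let go before the click.
- rod (a point): Centre of the aerial rod, lying level across the mast top: 180 mm long along this point's own y, 28 mm in diameter, black with copper windings and white end caps. 200 mm above the desk with the mast down, about 278 mm raised. Under its middle a saddle 20 mm wide (across the rod), 40 mm long, on the inner tube, 22 mm in diameter. Take it from above, across its middle.
- button (a joint): Brass lock button of the mast, m of travel: 0 = held in inside the tube, 0.008 = fully out through its hole in the outer tube (spring-loaded, comes out by itself when the mast is fully drawn up).
- morse_key: Chrome morse key on a black base, 140 x 75 x 56 mm, loose. Origin under its centre. Leave alone.
- coil_former: Yellow ceramic coil former standing upright, 60 mm across, 100 mm high, loose. Origin under its centre. Leave alone.
- headband_clip: Arched steel headband clip lying flat, about 150 x 130 mm, 20 mm high, loose. Origin on the desk inside its arch. Leave alone.
- glass_valve: Glass radio valve with black base lying on its side along its own x, 130 mm long with its pins, 40 mm across, loose, fragile. Origin under its middle. Leave alone.
- mug: Blue mug, 80 mm across, 92 mm high, handle towards its own +y, loose. Origin under its centre. Leave alone.
- screwdriver: Screwdriver with a red handle lying flat along its own x, 160 mm long, loose. Leave alone.

How it is judged:
By the outcome, as a careful person would: the job done as asked, in the order asked, and still so for the second after the job is handed in, with the robot touching nothing.
It also fails if it takes over 64 s, if anything falls off the work surface, if the arm or the gripper's body presses on something with over 40 N, if the wrist force passes 120 N, or if a joint passes its speed limit or range.

## Working session

There is one attempt and no reset: what is moved stays moved. The work goes in short steps, each a Python script; the robot and the scene stay as the last script left them, time stands still between calls to the robot, and variables do not carry over. Pictures are saved under pics/ and viewed, at most 10 in all, crops included, and the job is handed in when it is done.

```bash
mkdir -p pics; python3 - <<'E'
from station import *
import cv2,numpy as np
a=capture("scene");b=capture("top")
cv2.imwrite("pics/s.png",a);cv2.imwrite("pics/t.png",b)
for c in("top","scene"):
  for t in("stand","tread","pointer","tube_top","rod","brake_hinge","morse_key","coil_former","headband_clip","glass_valve","mug","screwdriver"):
    try: print(c,t,[(np.round(d["at"],3).tolist(),round(d["conf"],2)) for d in search_frame(c,t)[:2]])
    except Exception as e: print(c,t,e)
print(get_time_s())
for c in("top","scene"):
  m=camera_model(c);print(np.round(m["K"],1).tolist(),np.round(m["cam_to_world"],3).tolist())
E
```

```text
top stand [([0.586, 0.075, 0.027], 0.9)]
top tread [([0.488, 0.072, 0.122], 0.65)]
top pointer [([0.603, 0.082, 0.028], 0.61)]
top tube_top [([0.603, 0.083, 0.031], 0.55)]
top rod [([0.603, 0.081, 0.21], 0.96), ([0.407, 0.246, 0.019], 0.5)]
top brake_hinge [([0.59, 0.076, 0.028], 0.72)]
top morse_key [([0.427, -0.12, 0.012], 0.79), ([0.601, 0.084, 0.029], 0.72)]
top coil_former [([0.669, 0.218, 0.102], 0.65), ([0.486, 0.069, 0.126], 0.31)]
top headband_clip [([0.586, -0.141, 0.022], 0.46)]
top glass_valve [([0.539, 0.271, 0.037], 0.78)]
top mug [([0.404, 0.246, 0.022], 0.59)]
top screwdriver [([0.739, -0.05, 0.024], 0.69)]
scene stand [([0.617, 0.08, 0.026], 0.63), ([0.618, 0.074, 0.027], 0.61)]
scene tread [([0.468, 0.07, 0.145], 0.64)]
scene pointer [([0.619, 0.083, 0.027], 0.55), ([0.445, -0.118, 0.016], 0.37)]
scene tube_top [([0.615, 0.08, 0.022], 0.97)]
scene rod []
scene brake_hinge [([0.623, 0.072, 0.027], 0.57)]
scene morse_key [([0.441, -0.117, 0.018], 0.92)]
scene coil_former [([0.692, 0.214, 0.074], 0.64), ([0.617, 0.079, 0.022], 0.64)]
scene headband_clip [([0.624, -0.122, 0.017], 0.81), ([0.621, 0.077, 0.026], 0.46)]
scene glass_valve [([0.553, 0.271, 0.038], 0.58)]
scene mug [([0.425, 0.244, 0.066], 0.8)]
scene screwdriver [([0.747, -0.049, 0.017], 0.7), ([0.624, 0.071, 0.028], 0.51)]
1.3
[[500.5, 0.0, 280.3], [0.0, 500.5, 213.4], [0.0, 0.0, 1.0]] [[-0.017, -0.996, 0.091, 0.477], [-1.0, 0.017, 0.002, 0.016], [-0.004, -0.091, -0.996, 1.284], [0.0, 0.0, 0.0, 1.0]]
[[402.7, 0.0, 275.0], [0.0, 402.7, 209.7], [0.0, 0.0, 1.0]] [[0.077, 0.701, -0.709, 1.246], [0.997, -0.045, 0.065, -0.012], [0.013, -0.712, -0.702, 0.787], [0.0, 0.0, 0.0, 1.0]]
```

View pics/s.png

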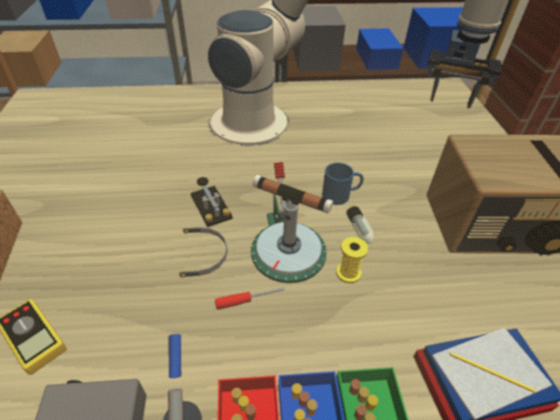

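View pics/t.png

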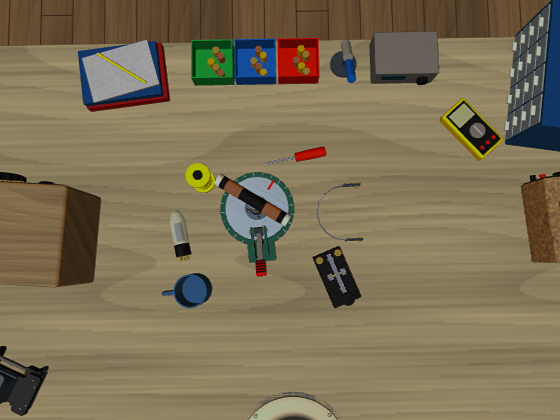

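The top view shows the lever tread at about (261,268), the rod from (219,182) to (287,221), and the disc centre near (257,208). In the scene view the tread is at (280,170). The lever points at the robot and is raised.

```bash
cat > h.py <<'E'
from station import *
import cv2,numpy as np
from scipy.spatial.transform import Rotation as R
def ray(c,u,v,z,m=None):
    m=m or camera_model(c);T=np.array(m["cam_to_world"])
    d=T[:3,:3]@np.linalg.inv(m["K"])@[u,v,1];return T[:3,3]+d*(z-T[2,3])/d[2]
def proj(c,p,m=None):
    m=m or camera_model(c);q=np.linalg.inv(m["cam_to_world"])@np.r_[p,1];q=np.array(m["K"])@q[:3];return q[:2]/q[2]
def down(yaw):   # tool z down, tool y at heading yaw+90deg, tool x at heading yaw
    c,s=np.cos(yaw),np.sin(yaw)
    return R.from_matrix(np.array([[c,s,0],[s,-c,0],[0,0,-1]])).as_quat()
def rect(mask):
    return cv2.minAreaRect(np.argwhere(mask)[:,::-1].astype(np.float32))
E
python3 - <<'E'
from h import *
capture("top");capture("scene")
r=masks_of("top","rod")[0]["mask"];x=rect(r);b=cv2.boxPoints(x)
print("rod",x,r.sum())
W=[ray("top",*p,0.206)[:2] for p in b];L=sorted([(np.linalg.norm(W[i]-W[(i+1)%4]),*(W[(i+1)%4]-W[i])) for i in range(4)])
print(np.mean(W,0),L[0][0],L[-1][0],np.arctan2(L[-1][2],L[-1][1]))
for t in("tread","brake_hinge"):
  for c in("top","scene"):
    for d in masks_of(c,t)[:1]:print(c,t,rect(d["mask"]),d["mask"].sum(),d["conf"])
s=masks_of("top","stand")[0]["mask"];cn=max(cv2.findContours(s.astype(np.uint8),0,1)[0],key=len);print("stand",rect(s))
b=cv2.inRange(cv2.cvtColor(capture("top"),cv2.COLOR_BGR2HSV),(70,60,30),(95,255,160))
b[:, :215]=0;b[:,300:]=0;b[:165]=0;b[270:]=0
p=np.argwhere(b>0)[:,::-1];h=cv2.convexHull(p.astype(np.int32));h=h[h[:,0,1]<235];e=cv2.fitEllipse(h.astype(np.float32));print("disc",e,ray("top",*e[0],.014))
m=np.argwhere(b>0);t=m[m[:,0]>250];print("tongue",t.mean(0)[::-1],ray("top",*t.mean(0)[::-1],.014))
a=capture("top")[150:290,190:310];cv2.imwrite("pics/tc.png",cv2.resize(a,None,fx=4,fy=4))
print(get_time_s())
E
```

```text
rod ((252.2026824951172, 199.50413513183594), (83.5083236694336, 13.693511009216309), 30.529706954956055) 1071
[0.607475   0.07920491] 0.029661716270953136 0.18215315784905456 -2.122685939284123
top tread ((260.0674743652344, 251.42869567871094), (49.11994171142578, 11.106826782226562), 88.40885925292969) 420 0.82
scene tread ((280.0, 190.0), (56.0, 10.0), 90.0) 261 0.53
top brake_hinge ((259.1280212402344, 221.70401000976562), (106.25794982910156, 73.34302520751953), 79.69515228271484) 5044 0.67
scene brake_hinge ((291.60052490234375, 223.23387145996094), (79.76225280761719, 121.75776672363281), 1.7623909711837769) 5668 0.94
stand ((259.0332336425781, 222.419189453125), (105.16336059570312, 73.58438873291016), 81.38435363769531)
disc ((256.8016052246094, 208.52169799804688), (72.10962677001953, 73.18511962890625), 46.932029724121094) [0.60711617 0.07858882 0.014     ]
tongue [261.53030303 255.51010101] [0.48745748 0.06808682 0.014     ]
1.8
```

View pics/tc.png

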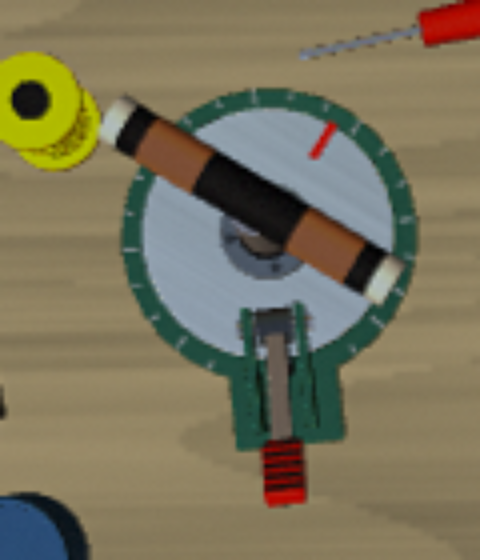

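The crop agrees with the masks: axis at about (0.607, 0.079), rod heading about 1.02 rad, tread at about (261,268) px. Next I go above the tread and look with the wrist camera.

```bash
python3 - <<'E'
from h import *
t=ray("top",261.2,268,.15);print("tread",t)
A=np.array([.607,.0788]);d=t[:2]-A;print(np.linalg.norm(d),np.arctan2(-d[1],-d[0]))
qs=[(down(y),solve_ik([t[0],t[1],.33],down(y))) for y in(.085,.085+np.pi)]
print([np.round(q[1],2) if q[1] is not None else None for q in qs])
q=min((x for x in qs if x[1] is not None),key=lambda x:abs(x[1][5]))[0]
reach([t[0],t[1],.33],q)
m=camera_model("wrist");a=capture("wrist");cv2.imwrite("pics/w1.png",a);print(np.round(m["cam_to_world"],3).tolist(),np.round(m["K"],0).tolist(),get_time_s(),get_ee_pos())
print([(np.round(x["at"],3),x["conf"]) for x in search_frame("wrist","tread")])
h=cv2.cvtColor(a,cv2.COLOR_BGR2HSV);b=cv2.inRange(h,(0,120,60),(8,255,255))|cv2.inRange(h,(172,120,60),(180,255,255))
n,l,s,c=cv2.connectedComponentsWithStats(b);i=[j for j in range(1,n) if s[j][4]>60]
for j in i: print(s[j],c[j],rect(l==j),ray("wrist",*c[j],.15,m))
E
```

```text
tread [0.45829148 0.063639   0.15      ]
0.149479364971703 0.10160004954427039
[array([ 0.01,  0.22,  1.67, -0.  ,  1.25,  1.49]), array([ 0.01,  0.22,  1.67, -0.  ,  1.25, -1.65])]
[[0.087, -0.967, -0.24, 0.526], [-0.996, -0.085, -0.021, 0.069], [0.0, 0.241, -0.971, 0.422], [0.0, 0.0, 0.0, 1.0]] [[338.0, 0.0, 280.0], [0.0, 338.0, 212.0], [0.0, 0.0, 1.0]] 3.8 [0.45837952 0.06420615 0.32994781]
[(array([0.477, 0.069, 0.129]), 0.74)]
[ 262  190   29   47 1022] [275.83072407 214.33953033] ((276.0, 213.0), (46.0, 28.0), 90.0) [0.45594476 0.06643697 0.15      ]
```

View pics/w1.png

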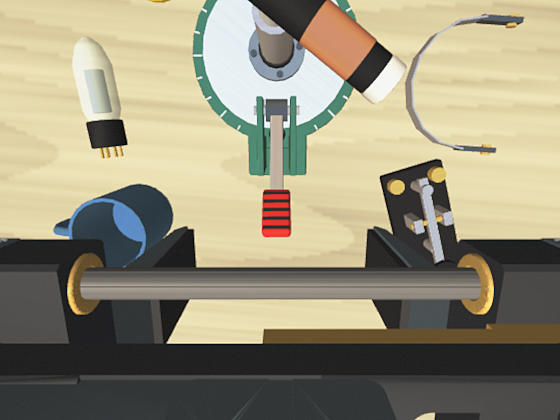

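The wrist view shows the tread at (276,214) and the lever upright in the image, so the tool yaw is already aligned. The tread is at about (0.456, 0.0665), which gives θ≈0.68 and fits the stated range. I'll push it down with closed fingers.

```bash
cat >> h.py <<'E'
A=np.array([.607,.0788]);PSI=.082;U=-np.array([np.cos(PSI),np.sin(PSI)])
def at(r,z): return [*(A+U*(.062+r)),z]
QL=down(PSI)
if R.from_quat(QL).inv().__mul__(R.from_quat([0,0,0,1])) is None: pass
E
sed -i '$d' h.py
python3 - <<'E'
from h import *
q=get_tcp_rot();print(q,QL)
if abs(np.dot(q,QL))<.9: QL=down(PSI+np.pi)
grab(20)
th=.78;move_l(at(.115*np.cos(th),.078+.19),QL)
f0=get_ft_force()
for th in(.8,.6,.4,.2,.08):
    move_l(at(.115*np.cos(th)-.006*np.sin(th),.078+.07+.115*np.sin(th)+.006*np.cos(th)),QL,feed=.08)
    print(th,np.round(get_ft_force()-f0,1))
print(move_l(at(.115,.078+.058),QL,feed=.03,contact_N=30),get_ee_pos(),np.round(get_ft_force()-f0,1))
p=get_ee_pos();move_l([p[0],p[1],.33],QL,feed=.2)
m=camera_model("wrist");a=capture("wrist");cv2.imwrite("pics/w2.png",a)
for s in (0.063,): print(proj("wrist",at(.115,s+.006),m),proj("wrist",at(.094,s+.006),m))
h=cv2.cvtColor(a,cv2.COLOR_BGR2HSV);b=cv2.inRange(h,(0,120,60),(8,255,255))|cv2.inRange(h,(172,120,60),(180,255,255))
n,l,s,c=cv2.connectedComponentsWithStats(b)
for j in range(1,n):
  if s[j][4]>60: print(s[j],c[j],ray("wrist",*c[j],.069,m))
print(get_time_s())
E
```

```text
[ 9.99064253e-01  4.32505780e-02 -5.38866895e-05 -5.64985615e-05] [0.99915962 0.04098851 0.         0.        ]
0.8 [-0.1 -0.3  0.1]
0.6 [-0.6 -0.4  0.7]
0.4 [-0.4  0.6 -0.5]
0.2 [-1.4 -0.6 -0.2]
0.08 [-1.7  0.1 -0.5]
True [0.43118797 0.06434305 0.14798177] [-6.6 -1.2 31.5]
[279.10628823 193.39107132] [279.10993379 173.63298282]
[268 175  23  39 672] [279.41369048 194.40625   ] [0.42953006 0.06388726 0.069     ]
9.6833
```

View pics/w2.png

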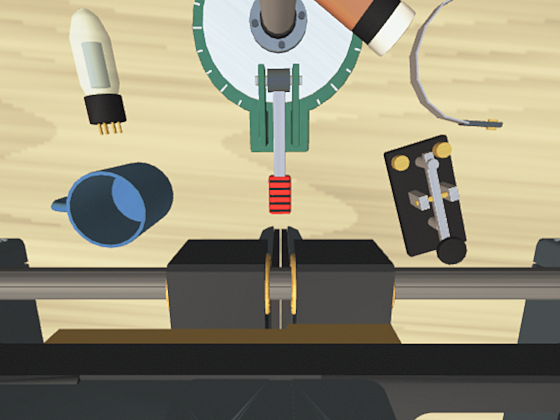

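The lever is locked: tips stopped at z≈0.070 with 31 N, and the tread is at (279,194) px where (279,193) was predicted. Next I go above the rod.

```bash
python3 - <<'E'
from h import *
ungrasp()
move_l([*get_ee_pos()[:2],.41],feed=.25)
reach([.607,.0788,.41],down(1.019))
m=camera_model("wrist");a=capture("wrist");cv2.imwrite("pics/w3.png",a)
k=masks_of("wrist","rod")
for d in k[:2]:
  x=rect(d["mask"]);b=cv2.boxPoints(x);W=[ray("wrist",*p,.203,m)[:2] for p in b]
  L=sorted([(np.linalg.norm(W[i]-W[(i+1)%4]),*(W[(i+1)%4]-W[i])) for i in range(4)])
  print(d["conf"],x,np.mean(W,0),L[0][0],L[-1][0],np.arctan2(L[-1][2],L[-1][1]))
capture("top");x=rect(masks_of("top","tread")[0]["mask"]);print(get_qpos(),get_time_s())
E
```

```text
0.8 ((278.0, 181.5), (169.0, 34.0), 90.0) [0.61315243 0.09289653] 0.02855047458789769 0.1523715229643104 1.0041578338504713
[ 3.15412556e-02  3.88418318e-01  1.19879949e+00 -1.82661820e-05
  1.55406745e+00  5.84296902e-01] 12.65
```

View pics/w3.png

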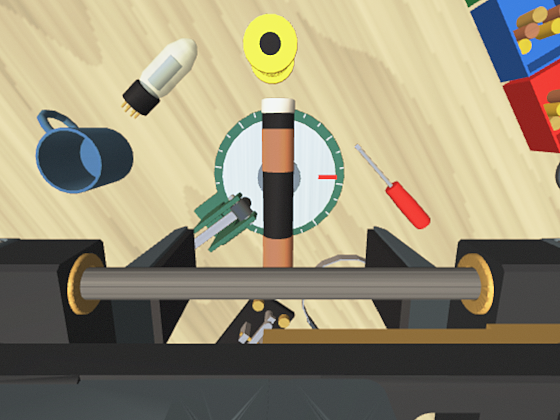

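The rod is nearly vertical in the image (column ~278, black middle at rows 172–238). I'll fit its centreline for an exact yaw, then grip and draw it up.

```bash
python3 - <<'E'
from h import *
m=camera_model("wrist");a=capture("wrist");k=masks_of("wrist","rod")[0]["mask"]
rows=[r for r in range(105,258) if k[r].sum()>20];mid=[np.flatnonzero(k[r]).mean() for r in rows]
p=np.polyfit(rows,mid,1);P=[ray("wrist",np.polyval(p,r),r,.203,m)[:2] for r in(105,172,205,238,255)]
d=P[0]-P[-1];yaw=np.arctan2(d[1],d[0]);n=np.array([-d[1],d[0]])/np.linalg.norm(d)
off=n@(P[2]-A);C=A+n*off;print(p,yaw,"off",off,P)
assert abs(yaw-1.019)<.05 and abs(off)<.006
q=down(yaw);h=.204
move_l([*C,.33],q,feed=.15)
f0=get_ft_force()
print(move_l([*C,h+.060],q,feed=.1,contact_N=12),get_ee_pos())
grab(12);print("w",get_gripper_width(),np.round(get_ft_force()-f0,1),np.round(get_wrist_torque(),2))
grab(40);print("w",get_gripper_width(),get_grip_force(),np.round(get_ft_force()-f0,1),np.round(get_wrist_torque(),2),get_time_s())
cv2.imwrite("pics/t3.png",capture("top")[150:290,190:310])
E
```

```text
[3.56171177e-03 2.76878206e+02] 1.0206579146160868 off 0.0021425210417376247 [array([0.64978871, 0.15266661]), array([0.62005647, 0.10418715]), array([0.60434133, 0.07856307]), array([0.58784896, 0.05167169]), array([0.57903046, 0.03729281])]
False [0.60553953 0.0799194  0.26465827]
w 0.02770902816315891 [-6.9  4.4  3.1] [ 0.59  1.02 -0.08]
w 0.027652198705130856 39.99821662902832 [-5.   5.2  2.4] [ 0.66  1.07 -0.09] 15.4417
```

```bash
python3 - <<'E'
from h import *
p=np.array(get_ee_pos());f0=get_ft_force();q=get_tcp_rot()
move_l(p+[0,0,.06],feed=.06);print(np.round(get_ft_force()-f0,1))
c=move_l(p+[0,0,.092],feed=.025,contact_N=25);e=get_ee_pos()
print(c,np.round(e-p,4),np.round(get_ft_force()-f0,1),np.round(get_wrist_torque(),2),get_gripper_width())
a=capture("scene");cv2.imwrite("pics/s4.png",cv2.resize(a[120:300,200:400],None,fx=3,fy=3))
print([(x["at"],x["conf"]) for x in search_frame("scene","button")],get_time_s())
E
```

```text
[ 0.1 -0.7 -5.7]
True [-0.0003  0.0001  0.081 ] [ 8.2 -2.8 -6.2] [-0.05 -0.48 -0.16] 0.027544440076777886
[] 17.6
```

View pics/s4.png

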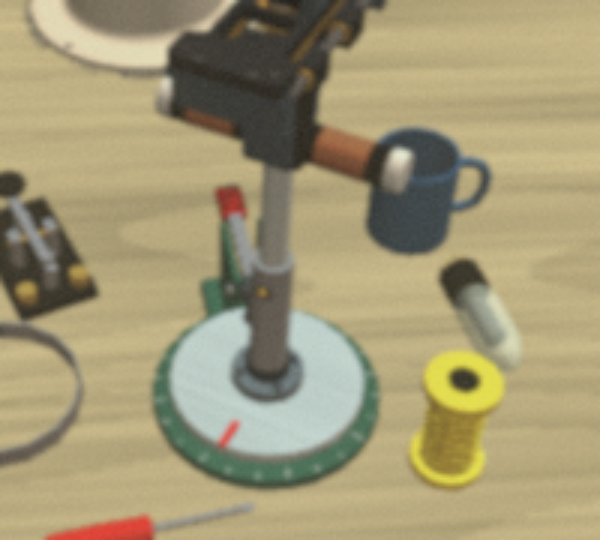

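The brass button shows in its hole at (263,293) in the crop, and the mast stopped hard at +81 mm. I'll settle it 2.5 mm onto the button, check the load, then let go and rise away.

```bash
python3 - <<'E'
from h import *
f0=get_ft_force();p=np.array(get_ee_pos())
move_l(p-[0,0,.006],feed=.02,contact_N=12);e=np.array(get_ee_pos());print("settle",e-p,np.round(get_ft_force()-f0,1))
grab(6)
ungrasp();print(get_gripper_width())
e=np.array(get_ee_pos());move_l(e+[0,0,.115],feed=.15)
m=camera_model("wrist");a=capture("wrist");cv2.imwrite("pics/w5.png",a)
capture("top");k=masks_of("top","rod")[0]["mask"];b=cv2.boxPoints(rect(k))
W=[ray("top",*x,.284)[:2] for x in b];L=sorted([(np.linalg.norm(W[i]-W[(i+1)%4]),*(W[(i+1)%4]-W[i])) for i in range(4)])
print(np.mean(W,0),L[0][0],L[-1][0],np.arctan2(L[-1][2],L[-1][1])+np.pi,get_time_s())
E
```

```text
settle [ 2.52645922e-04 -3.77346472e-05 -2.70174724e-03] [-7.1  0.3 10.9]
0.09110049436454219
[0.5692757  0.06789813] 0.06624701885817053 0.10178912317506066 0.034723047781353156 20.175
```

View pics/w5.png

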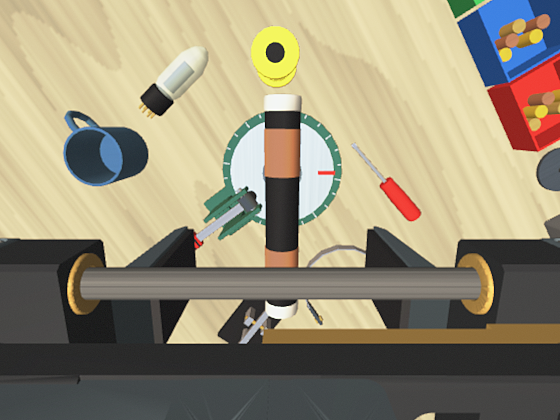

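The mast rests on the button (it settled 2.7 mm) and the rod still lines up with the tool, so the heading is unchanged. Now I go to the lever, hold the tread from the sides and lift it along its arc.

```bash
python3 - <<'E'
from h import *
z=get_ee_pos()[2]
reach(at(.115,z),QL)
move_l(at(.115,.18),QL,feed=.2)
f0=get_ft_force()
print(move_l(at(.115,.125),QL,feed=.08,contact_N=10))
grab(25);print("w",get_gripper_width(),np.round(get_ft_force()-f0,1))
for th in(.05,.15,.3,.45,.6,.74):
    move_l(at(.115*np.cos(th),.132+.115*np.sin(th)),QL,feed=.07);print(th,np.round(get_ft_force()-f0,1),get_gripper_width())
ungrasp()
e=get_ee_pos();move_l([e[0],e[1],.36],QL,feed=.15)
move_l([e[0]-.06,e[1],.40],QL,feed=.2)
a=capture("wrist");s=capture("scene")[120:300,200:400]
cv2.imwrite("pics/f.png",np.hstack([cv2.resize(a,(400,300)),cv2.resize(s,(400,300))]))
print([(np.round(x["at"],3),x["conf"]) for x in search_frame("scene","tread")],get_time_s())
E
```

```text
False
w 0.023696400202204006 [-2.  11.7  0.1]
0.05 [-1.8 10.1  2.4] 0.023949875826025886
0.15 [-1.5  9.7  5.1] 0.023814253075941785
0.3 [-1.7  9.   3.6] 0.024018142440595986
0.45 [-2.6  9.5  1.6] 0.023968816978968372
0.6 [-2.5  9.2  2.6] 0.02407340282540025
0.74 [-3.8  9.4  4.9] 0.02411857731281468
[(array([0.49 , 0.072, 0.126]), 0.48)] 29.6167
```

View pics/f.png

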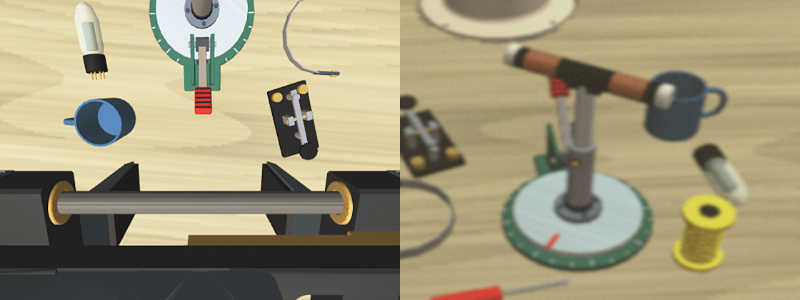

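The final view shows the lever raised, the mast up with the button out at (575,162), and the pointer at (552,241), the same place as before. Handing in.

```bash
python3 -c "
from station import *
print(finish_job())"
```

```text
the job is handed in; nothing more can be done
None
```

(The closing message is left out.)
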